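# Park the drawing machine

## Task

Park the small drawing machine for a break: swing the pen-lift lever on its head all the way up to its stop, so that the pen is off the paper, and put the lid on the open black paint pot so that it sits fully down and level on the rim. Do not tip the pot and do not disturb the other things on the bench.

Things in the scene. Friction and masses are not known exactly. Their poses are not given: they have to be found in the camera images.
- plotter: fixed drawing machine: plywood board 200 (x) by 250 (y) by 12 mm, cheeks and rods across it up to 138 mm high, 6 mm before to 50 mm behind centre; mid-way a black head 50 mm wide, front face 18 mm before centre, motor on it up to 163 mm, white pen 26 mm before centre (top up to 148 mm). Origin: centre of the board's underside; z up; -x is the front, roughly towards the robot
- lever_pivot (a point): pivot axis of the pen-lift lever, on the right (-y) side of the head, 120 mm above the bench; fixed to the machine; the axis is its own y, the machine's frame otherwise
- lever_knob (a point): centre of the black knob at the lever's end: cylinder 15 mm in diameter, 18 mm long along the pivot axis (the machine's y), 85 mm from the pivot; the lever is a 7.6 mm round steel bar; knob about 76 mm above the bench when down, 164 mm when up
- lift_lever (a joint): angle of the pen-lift lever, rad: 0 = fully down (it points to the machine's front, 0.55 rad below level, pen on the paper), 0.55 = level, 1.10 = at its upper stop (0.55 rad above level, pen 13 mm up); stiff enough to stay where it is left
- paint_pot: black open mixing pot with paint in it, loose on the bench: 62 mm in diameter at the rim, narrower at the foot, 36 mm high, about 0.12 kg; origin: centre of its underside, z up
- pot_lid: loose round dark steel lid, 74 mm across, 9.5 mm high, black knob in the middle (22 mm in diameter, 17 to 33 mm above the lid's lower edge; 16 mm neck below); its 3 mm skirt (68 mm inside, 7 mm deep) goes round the outside of the pot's rim. Origin: centre of its lower edge, z up through the knob; starts on the bench knob up. Seated, its origin is 29 mm above the pot's
- tan_cup: bystander: small tan cup, 47 mm in diameter, 22 mm high; origin: centre of its underside
- tape_roll: bystander: roll of tape lying flat, 104 mm in diameter, 24 mm high; origin: centre of its underside
- pencil: bystander: yellow pencil, 172 mm long, lying along its own y; origin: centre of its underside
- red_brush: bystander: thin red brush, 190 mm long, lying along its own y; origin: centre of its underside
There are look-alikes about, which are no part of the job. Leave any orange or purple look-alike of the pot_lid alone.

How it is judged:
By the outcome, as a careful person would: the job done as asked, in the order asked, and still so for the second after the job is handed in, with the robot touching nothing.
It also fails if it takes over 48 s, if anything falls off the work surface, if the arm or the gripper's body presses on something with over 40 N, if the wrist force passes 120 N, or if a joint passes its speed limit or range.

## Robot

A 7-joint arm with a two-finger parallel gripper is mounted at the origin on a cart in front of the work surface, level with it; the furniture and walls round the work are solid. World frame = base frame: x ahead of the robot, y to its left, z up, the work surface at z = 0. Lengths are in m, angles in degrees, forces in N, time in s.
With the tool pointing down it reaches from about 0.35 to 0.775 m from the base axis. Payload 3.1 kg.
Tool frame: the origin (TCP) lies on the centre line of the jaws, within the pads' length; the fingertips stand 17 mm ahead of it and the grasp point (between the pads) lies 2 mm behind it (robot.tip_reach is the distance from the TCP to the fingertips, in m); z points along the fingers, y is the line along which they close (so a half turn about z gives the same grasp; the last joint's range is limited). The gripper opens to 85 mm and grips with 20 to 120 N. Pads are 22 mm wide; open, the fingers measure 114 mm over their backs; the gripper's body (76 mm by 85 mm) begins 54 mm behind the grasp point. The pads swing forward as they close: fully open they stand 13 mm farther back than shut.
Start: joints at [72.496, 17.813, 0.802, 86.603, -0.252, 75.585, -1.558], TCP at [0.143, -0.531, 0.248] pointing down, gripper open.
Joint ranges: [-154.91, 154.91], [-16.99, 109.72], [-72.82, 74.43], [7.12, 147.25], [-82.49, 262.49], [11.32, 116.49], [-174.64, 174.64]. Speed limits (degrees/s): [159.86, 159.86, 180, 180, 180, 180, 180].

## Interface

Orientations are given as [roll, pitch, yaw] about the fixed x, y, z axes, in that order (R = Rz(yaw) Ry(pitch) Rx(roll)).
In Python, from station import robot, fingers, vision, workorder, recognise gives the robot as it stands. Calls block until the motion is done:
- robot.move_to(position, orientation): joint-space move of the TCP to a pose.
- robot.line_to(position, orientation=None, velocity=0.15, f_stop=None): straight line of the TCP; orientation=None keeps the orientation; velocity is the mean speed in m/s. With f_stop (N) it stops when the force on the tool has changed by that much, and returns True; else False.
- robot.move_j(angles): joint-space move.
- fingers.gripper_to(opening, force=None): opening from 0.0 (shut) to 1.0 (fully open); force is the grip in N (None keeps the last); returns when the fingers have stopped.
- robot.pause(seconds).
- robot.inverse_kinematics(position, orientation): joint angles nearest the present ones, or None.
- vision.grab_frame(name): name is "side" or "top" or "wrist"; returns the picture (400x640x3 uint8, red, green, blue); there is no depth.
- vision.calibration(name): a dict with "mtx" (3x3 intrinsics, pixels), "k1" (the pictures are not rectified: a ray, as slopes to the right and down, at radius r is drawn at 1 + k1 r^2 times it, then the intrinsics apply), "extrinsics" (4x4, takes a point from world to camera coordinates); the wrist camera has in their place "T_tool_cam" (4x4, takes a point from camera to tool coordinates, whose origin is the TCP and whose axes are the flange's). Camera axes: x right, y up, looking along -z (the intrinsics and any distortion apply to the point x, -y, -z); pixel columns grow to the right and rows downward; lengths in m; the calibration is good to about 2 mm. A picture is of the moment at which its call begins: read the wrist's pose just before it. calibration takes no time and is no camera call.
A pose or a line that the arm cannot do raises robot.PlanningError and nothing moves.
- workorder.close_job(): hands the job in; it is judged then, once.
Trained networks look in the newest picture that a camera, given by its name, has taken for a name from the list of things; names that differ only in an ending like _2 or _b are one class to them, and where a whole thing is asked for, a point or a joint stands for the part that bears it (a point fixed in the world has none). Each returns a list of dicts, best first, with "p" (0 to 1); they miss things now and then, are a little off and sometimes report something else, mostly with a low value. They report only what shows in the picture. A call takes as long as a camera call. They do not tell look-alikes from the thing itself.
- recognise(label, camera): "rect" ([centre column, centre row, width, height] in pixels, round what is visible of it).
Readings, each from a call of its own:
- robot.current_time_s(): time.
- robot.current_joint_positions(): joint angles.
- robot.current_dq(): joint speeds.
- robot.current_joint_torque(): joint torques, N m.
- robot.current_tool_pos(): TCP position.
- robot.current_eef_rot(): TCP orientation.
- robot.current_contact_force(): force on the tool from outside, world axes, zero at the start.
- robot.current_torque(): the same for the moment, N m.
- robot.current_finger_gap(): opening from 0.0 (shut) to 1.0 (fully open).
- robot.current_gripper_force(): force on a finger pad.
Only numpy, scipy, OpenCV 4.12 (cv2) and the standard library are available. Lean on these libraries where they do the work, as an engineer would, in place of code of your own. Each camera call takes 0.05 s, during which the arm holds its last target. There are 200 camera calls.

## Working session

There is one attempt and no reset: what is moved stays moved. The work goes in short steps, each a Python script; the robot and the scene stay as the last script left them, time stands still between calls to the robot, and variables do not carry over. Pictures are saved under pics/ and viewed, at most 10 in all, crops included, and the job is handed in when it is done.

```bash
ls; mkdir -p pics
cat > h.py <<'E'
import numpy as np, cv2
from station import robot, fingers, vision, workorder, recognise
from scipy.spatial.transform import Rotation as R
def ext(cam):
    c=vision.calibration(cam)
    if 'extrinsics' in c: return c,np.array(c['extrinsics'])
    T=np.eye(4);T[:3,:3]=R.from_euler('xyz',robot.current_eef_rot(),degrees=True).as_matrix();T[:3,3]=robot.current_tool_pos()
    return c,np.linalg.inv(T@np.array(c['T_tool_cam']))
def proj(P,cam,E=None):
    c,E0=ext(cam);E=E0 if E is None else E
    p=E@np.append(P,1);s=np.array([p[0],-p[1]])/-p[2];s=s*(1+c['k1']*(s@s))
    return (np.array(c['mtx'])@np.append(s,1))[:2]
def ray(uv,cam,E=None):
    c,E0=ext(cam);E=E0 if E is None else E
    d=(np.linalg.inv(np.array(c['mtx']))@np.array([*uv,1]))[:2];s=d.copy()
    for _ in range(20): s=d/(1+c['k1']*(s@s))
    Rm=E[:3,:3];o=-Rm.T@E[:3,3];v=Rm.T@np.array([s[0],-s[1],-1]);return o,v/np.linalg.norm(v)
def at_z(uv,cam,z,E=None):
    o,v=ray(uv,cam,E);return o+v*(z-o[2])/v[2]
def tri(uv1,c1,uv2,c2):
    o1,v1=ray(uv1,c1);o2,v2=ray(uv2,c2)
    t=np.linalg.lstsq(np.c_[v1,-v2],o2-o1,rcond=None)[0];a=o1+t[0]*v1;b=o2+t[1]*v2
    return (a+b)/2,np.linalg.norm(a-b)
def save(img,n): cv2.imwrite('pics/'+n+'.png',img[:,:,::-1])
E
python3 - <<'E'
from h import *
print(robot.current_time_s(), robot.current_eef_rot(), robot.current_tool_pos())
for c in ['side','top']:
    im=vision.grab_frame(c);save(im,c+'0')
    print(c,{k:np.round(v,3).tolist() for k,v in vision.calibration(c).items()})
    for n in ['plotter','lever_pivot','lever_knob','paint_pot','pot_lid','tan_cup','tape_roll','pencil','red_brush']:
        print(n,[(round(d['p'],2),np.round(d['rect']).tolist(), np.round(at_z(d['rect'][:2],c,.02)[:2],3).tolist()) for d in recognise(n,c)[:4]])
print(vision.calibration('wrist'))
E
```

```text
pics
0.0 [-1.79863296e+02  5.02563561e-03  1.51163609e+01] [ 0.14322545 -0.53030882  0.2472081 ]
side {'mtx': [[434.885, 0.0, 323.394], [0.0, 434.885, 196.208], [0.0, 0.0, 1.0]], 'k1': 0.032, 'extrinsics': [[0.839, -0.544, -0.011, -0.502], [0.224, 0.326, 0.919, -0.184], [-0.496, -0.773, 0.395, -0.96], [0.0, 0.0, 0.0, 1.0]]}
plotter [(0.91, [313.0, 178.0, 85.0, 72.0], [0.699, 0.219])]
lever_pivot [(0.77, [311.0, 175.0, 89.0, 74.0], [0.708, 0.248])]
lever_knob [(0.44, [303.0, 171.0, 26.0, 26.0], [0.705, 0.298]), (0.44, [400.0, 232.0, 39.0, 27.0], [0.675, -0.237])]
paint_pot [(0.94, [350.0, 236.0, 26.0, 23.0], [0.559, -0.183]), (0.53, [312.0, 176.0, 91.0, 74.0], [0.705, 0.234])]
pot_lid [(0.94, [345.0, 312.0, 39.0, 32.0], [0.377, -0.417]), (0.9, [326.0, 222.0, 28.0, 18.0], [0.555, -0.082]), (0.63, [384.0, 278.0, 41.0, 24.0], [0.508, -0.372]), (0.51, [300.0, 235.0, 22.0, 24.0], [0.458, -0.106])]
tan_cup [(0.62, [368.0, 217.0, 18.0, 12.0], [0.664, -0.124])]
tape_roll [(0.79, [401.0, 231.0, 44.0, 27.0], [0.685, -0.232])]
pencil []
red_brush [(0.48, [301.0, 277.0, 30.0, 21.0], [0.368, -0.27
[... 909 characters left out ...]
 44.0, 34.0], [0.689, -0.222])]
pencil [(0.72, [255.0, 263.0, 64.0, 9.0], [0.384, 0.062])]
red_brush [(0.45, [373.0, 264.0, 42.0, 8.0], [0.377, -0.231])]
{'mtx': array([[289.43359347,   0.        , 325.40727413],
       [  0.        , 289.43359347, 197.115286  ],
       [  0.        ,   0.        ,   1.        ]]), 'k1': -0.03828771710395787, 'T_tool_cam': array([[ 3.22114424e-04,  9.61292667e-01,  2.75529137e-01,
         7.07404592e-02],
       [ 9.99999848e-01, -1.86498329e-04, -5.18402154e-04,
         4.55642666e-04],
       [-4.46950465e-04,  2.75529262e-01, -9.61292581e-01,
        -1.25499522e-01],
       [ 0.00000000e+00,  0.00000000e+00,  0.00000000e+00,
         1.00000000e+00]])}
```

View pics/side0.png

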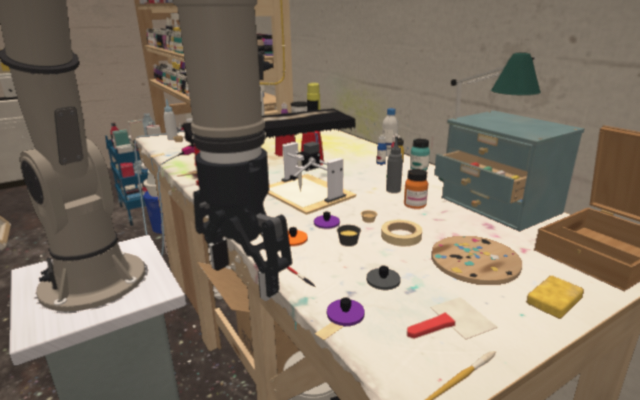

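View pics/top0.png

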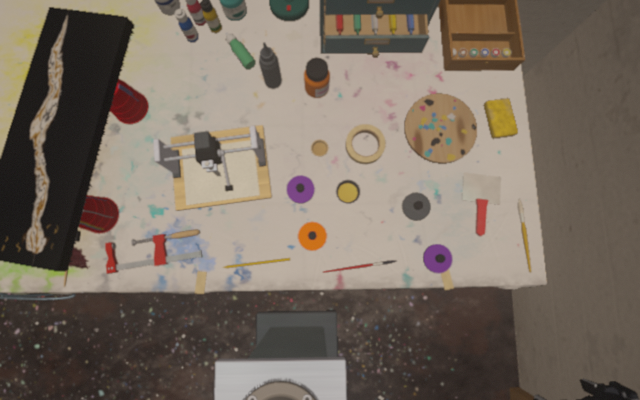

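The top view shows four possible lids: purple (301,189), orange (312,236), purple (437,259) and dark grey (416,207). I choose the dark grey one. The pot is at (348,191), and the lever knob is near (229,187). Next is a close crop of each.

Run:
```python
import cv2,numpy as np
t=cv2.imread('pics/top0.png');s=cv2.imread('pics/side0.png')
f=lambda i,x,y,w,h,k:cv2.resize(i[y:y+h,x:x+w],(w*k,h*k),interpolation=cv2.INTER_CUBIC)
a=f(t,160,120,120,94,3); b=f(s,265,135,100,75,4)[:282,:400]
c=f(t,320,170,120,60,3); d=f(s,330,220,100,75,4)[:180,:400]
cv2.imwrite('pics/crop1.png',np.vstack([np.hstack([a,b]),np.hstack([c,d])]))
```

```text
(no output)
```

View pics/crop1.png

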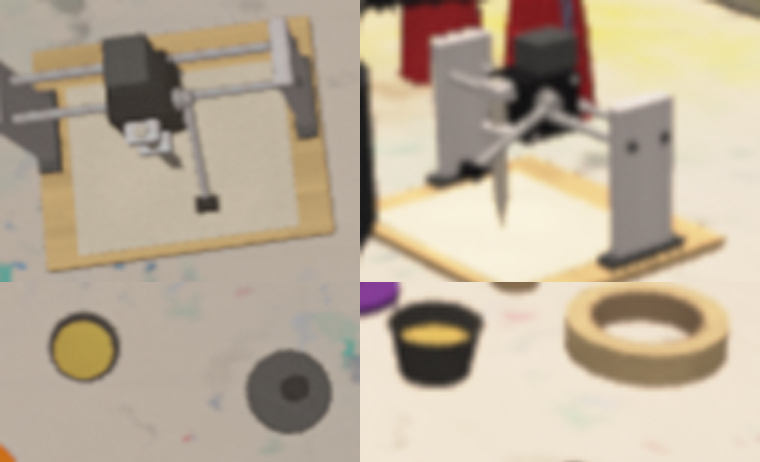

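The crop confirms it: the dark grey steel lid with a black knob is at top (416,206), the pot rim at top (348,191.7), and the lever is down. The lever knob is at top (229,188) and side (293,178). The pivot is at top (221,152.7) and side (312,160).

Run:
```python
from h import *
print('knob',tri((229,188),'top',(293,178),'side'), at_z((229,188),'top',.076))
print('pivot',tri((221,152.7),'top',(312,160),'side'), at_z((221,152.7),'top',.120))
for n,uv in dict(FL=(176,210),FR=(271.7,197.3),BR=(265,125),BL=(171,137)).items(): print(n,at_z(uv,'top',.012))
print('lid',at_z((416.3,206.3),'top',.008),at_z((384,279),'side',.008))
print('pot',at_z((348,191.7),'top',.036))
```

```text
knob (array([0.5643748 , 0.11527621, 0.08080593]), np.float64(0.0033196413881227743)) [0.56385943 0.11714955 0.076     ]
pivot (array([0.64001398, 0.12707062, 0.11951475]), np.float64(0.001872143079278275)) [0.63900909 0.12734759 0.12      ]
FL [0.52163558 0.26796397 0.012     ]
FR [0.55075127 0.0217739  0.012     ]
BR [0.74688014 0.04064832 0.012     ]
BL [0.71814812 0.29113832 0.012     ]
lid [ 0.52181641 -0.35095254  0.008     ] [ 0.51958634 -0.36083393  0.008     ]
pot [ 0.55769305 -0.17297105  0.036     ]
```

```bash
cat >> h.py <<'E'
YAW=6.5; O=[180,-25,YAW]
TZ=R.from_euler('xyz',O,degrees=True).as_matrix()[:,2]
E
python3 - <<'E'
from h import *
k=np.array([.564,.116,.078])
for p in [k-.11*TZ,k,k+[0,0,.088]]: print(np.round(p,3),robot.inverse_kinematics(p,O))
robot.move_to(k-.11*TZ,O)
print(robot.current_time_s())
im=vision.grab_frame('wrist');save(im,'w1');print(recognise('lever_knob','wrist'),recognise('lever_pivot','wrist'))
print(proj(k,'wrist'),proj([.64,.127,.12],'wrist'))
E
```

```text
[0.518 0.111 0.178] [  35.95966115    9.2330038   -57.00181816  117.62975084   23.25652966
   34.68384395 -119.11870021]
[0.564 0.116 0.078] [  22.372321     24.88689271  -46.42524445  118.05220923   52.93967166
   28.34490539 -145.01621634]
[0.564 0.116 0.166] [  20.16810537   14.02403122  -41.21681365  112.79647078   25.64943886
   34.22453084 -120.20957812]
3.6333
[{'rect': [324.5, 147.1, 21.8, 126.2], 'p': 0.75}] [{'rect': [280.8, 117.6, 337.1, 234.0], 'p': 0.7}]
[323.98521931 201.07420078] [320.61943125  91.77320785]
```

View pics/w1.png

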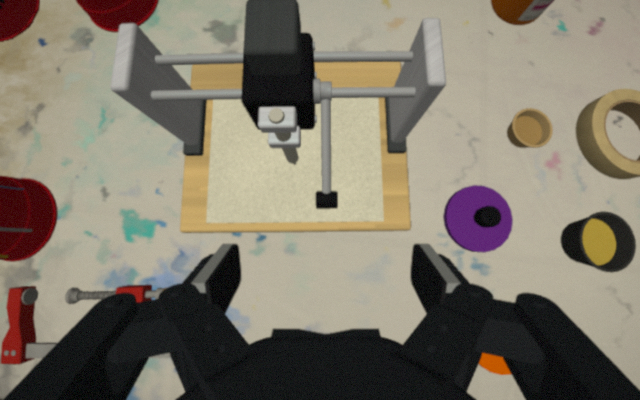

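The wrist view shows the lever knob at (327,200), against a predicted (324,201), so about 2 mm to the right. The pivot is at (322,92), as predicted. Next I grip the knob's end faces and follow the arc.

Run:
```python
from h import *
k=np.array([.564,.1145,.077])+.002*TZ
fwd=np.array([np.cos(np.radians(YAW)),np.sin(np.radians(YAW)),0])
print(robot.line_to(k,O,velocity=.12,f_stop=15), robot.current_tool_pos()-k)
fingers.gripper_to(0.0,force=30)
print('gap',robot.current_finger_gap()*85,robot.current_gripper_force(),robot.current_contact_force(),robot.current_time_s())
save(vision.grab_frame('wrist'),'w2')
for i in range(1,8):
    a=-.55+1.1*i/6
    P=k+fwd*(-.085*(np.cos(a)-np.cos(.55)))+[0,0,.085*(np.sin(a)+np.sin(.55))]
    if i==7: P=P0+(P-P0)*.35
    s=robot.line_to(P,O,velocity=.06,f_stop=35);P0=P
    print(i,s,np.round(robot.current_contact_force(),1),np.round(robot.current_tool_pos()-P,4),robot.current_finger_gap()*85)
    if s:break
print(robot.current_time_s())
save(vision.grab_frame('wrist'),'w3')
im=np.hstack([cv2.imread('pics/w2.png'),cv2.imread('pics/w3.png')]);cv2.imwrite('pics/w23.png',cv2.resize(im,(800,250)))
```

```text
False [0.00025583 0.00024223 0.00060369]
gap 17.366909866056034 30.723756551742554 [-0.42248201  0.11372991  0.99232924] 5.5
1 False [ 5.2 -0.8 -0.4] [ 0.0009 -0.0002  0.0007] 17.133793006758008
2 False [ 5.4 -1.1 -0.3] [ 0.0012 -0.0001  0.0006] 17.680652605139816
3 False [ 5.5  0.1 -1.6] [ 0.0011 -0.0002  0.0004] 17.587010888043444
4 False [ 5.3  0.2 -3.1] [ 0.0007 -0.0002 -0.0001] 17.341441476321403
5 False [ 6.1 -1.1 -3.4] [-0.0001 -0.0003 -0.0008] 17.409982304887908
6 False [ 5.5  1.  -8. ] [-0.0019 -0.0005 -0.0026] 17.047726724380354
7 False [  6.    1.1 -16.9] [-0.0049 -0.0009 -0.0059] 17.367700596074474
8.25
```

View pics/w23.png

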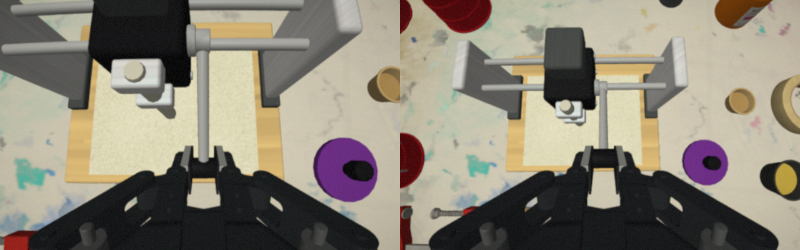

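Run:
```python
from h import *
print(robot.current_tool_pos())
fingers.gripper_to(1.0)
p=np.array(robot.current_tool_pos()); robot.line_to(p-.09*TZ,O,velocity=.2)
save(vision.grab_frame('side'),'s1')
print(recognise('lever_knob','side')[:2], proj([.566,.1145,.164],'side'),proj([.564,.1145,.077],'side'))
for n,P in dict(pot=[.50,-.173,.2],lid=[.465,-.353,.2]).items():
    robot.move_to(P,[180,0,0]); robot.pause(.15)
    save(vision.grab_frame('wrist'),'w_'+n)
    for l in ['paint_pot','pot_lid']: 
        for d in recognise(l,'wrist'): print(n,l,round(d['p'],2),np.round(d['rect'],1),at_z(d['rect'][:2],'wrist',.036 if l=='paint_pot' else .008))
    print(robot.current_tool_pos(),robot.current_eef_rot(),robot.current_time_s())
s=cv2.resize(cv2.imread('pics/s1.png')[130:220,240:400],(800,450))
cv2.imwrite('pics/s1c.png',s)
im=np.vstack([cv2.imread('pics/w_pot.png')[:300],cv2.imread('pics/w_lid.png')[:300]]);cv2.imwrite('pics/w45.png',im)
```

```text
[0.56316822 0.11413513 0.16253181]
[{'rect': [302.2, 155.5, 24.0, 16.2], 'p': 0.51}, {'rect': [383.1, 276.4, 35.0, 25.1], 'p': 0.37}] [291.92747597 151.26124173] [292.51417668 179.3601692 ]
pot paint_pot 0.63 [328.2 124.8  65.9  66.2] [ 0.56154455 -0.17457827  0.036     ]
pot pot_lid 0.94 [487.  159.2  65.7  66.5] [ 0.52446716 -0.35278963  0.008     ]
pot pot_lid 0.9 [508.7 265.9  64.   54.7] [ 0.39102736 -0.40209417  0.008     ]
pot pot_lid 0.76 [249.5 217.8  63.6  58.9] [ 0.45476262 -0.08377673  0.008     ]
pot pot_lid 0.59 [213.9 111.   72.3  72.9] [ 0.57497997 -0.05387553  0.008     ]
[ 0.50021283 -0.17196649  0.20051584] [ 1.79966171e+02 -4.81376926e-02  1.10982030e-01] 11.0833
lid paint_pot 0.62 [146.3  87.5  74.6  67. ] [ 0.56240675 -0.17955586  0.036     ]
lid pot_lid 0.91 [328.2 124.5  67.7  74.1] [ 0.52629722 -0.35470158  0.008     ]
lid pot_lid 0.89 [366.1 240.1  64.7  58.1] [ 0.39233901 -0.40076637  0.008     ]
lid pot_lid 0.74 [49.9 79.3 72.  69.4] [ 0.57530191 -0.05800446  0.008     ]
lid pot_lid 0.65 [ 96.8 188.2  66.   66.9] [ 0.45558004 -0.08659584  0.008     ]
[ 0.4657616  -0.35151956  0.2003044 ] [ 1.79999361e+02 -2.15919675e-02  1.62111116e-01] 12.1417
```

View pics/s1c.png

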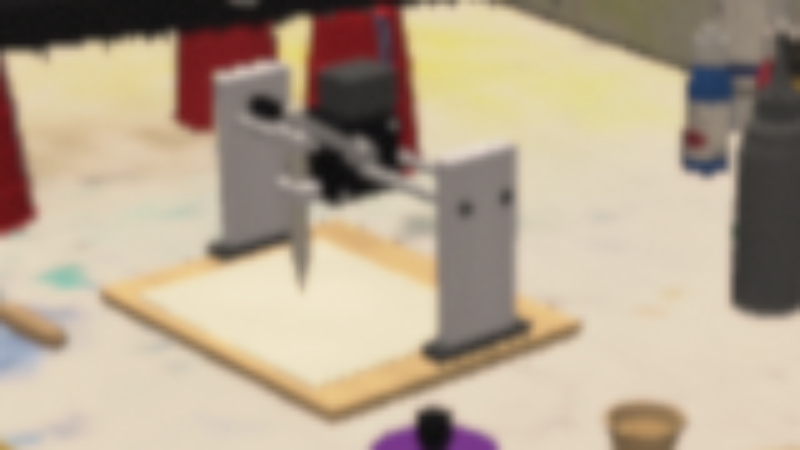

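View pics/w45.png

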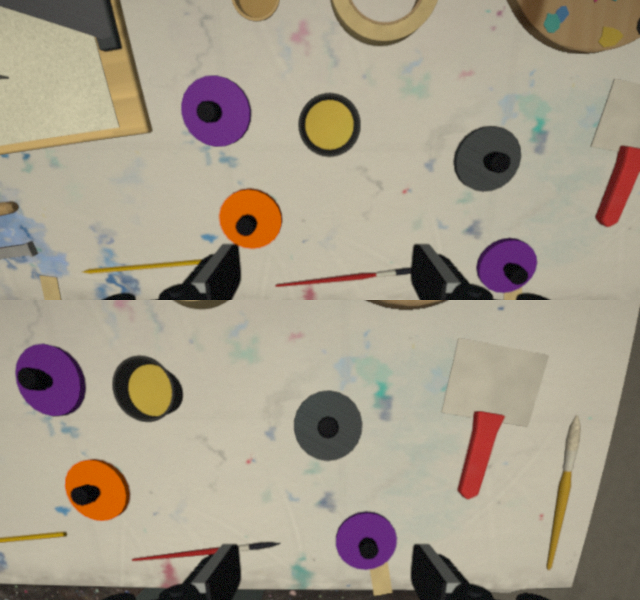

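The side view shows the lever knob at (292.8,150.8), and full-up predicts (291.9,151.3), so it is at the stop. The pen is clear of the paper. In the wrist views the grey lid is at (328,125) and the pot at (328,125), each from its own pose. Next I grasp the lid.

Run:
```python
from h import *
D=[180,0,0]
robot.move_to([.5245,-.3535,.10],D); robot.pause(.2)
im=vision.grab_frame('wrist');save(im,'w6')
for d in recognise('pot_lid','wrist')[:2]: print(round(d['p'],2),np.round(d['rect'],1),at_z(d['rect'][:2],'wrist',.008))
print('proj knob top at tcp',proj([*robot.current_tool_pos()[:2],.033],'wrist'),'disc',proj([*robot.current_tool_pos()[:2],.0095],'wrist'))
print(robot.line_to([.5245,-.3535,.031],D,velocity=.08,f_stop=8))
fingers.gripper_to(0.0,force=30)
print('gap',robot.current_finger_gap()*85,robot.current_gripper_force(),robot.current_tool_pos(),robot.current_contact_force())
robot.line_to([.5245,-.3535,.12],D,velocity=.12); robot.pause(.2)
im2=vision.grab_frame('wrist')
print('gap',robot.current_finger_gap()*85,robot.current_tool_pos(),robot.current_contact_force(),robot.current_time_s())
save(np.hstack([im[:,120:520],im2[:,120:520]]),'w67')
```

```text
0.96 [372.4 325.8  78.2  42.1] [ 0.4106706  -0.39793569  0.008     ]
0.86 [322.  205.4  87.4  92. ] [ 0.52599049 -0.35243815  0.008     ]
proj knob top at tcp [324.72100112 217.66574512] disc [324.70431857 207.52986043]
False
gap 20.351608082687545 29.461123662767932 [ 0.52467841 -0.35363433  0.03129405] [-0.32214588 -0.50596016  1.52229388]
gap 19.561638135620854 [ 0.52403188 -0.35330181  0.11907532] [-0.06255717 -0.22517433 -1.45009405] 15.75
```

View pics/w67.png

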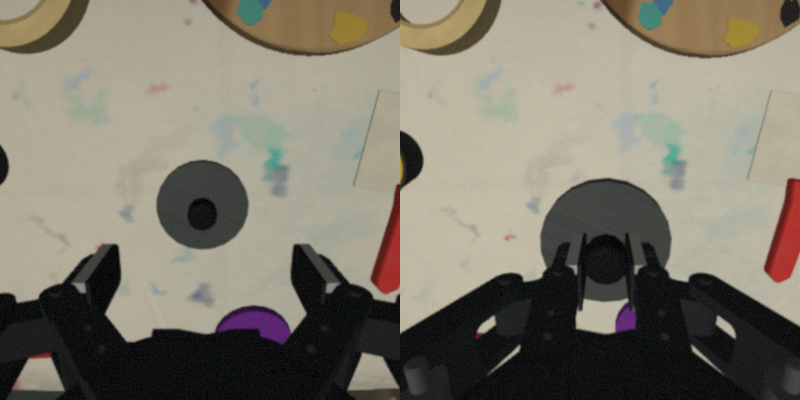

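The right-hand picture shows the lid held level and centred between the fingers (knob at column ~326, disc symmetric). Next I put it on the pot.

Run:
```python
from h import *
D=[180,0,0]; x,y=.560,-.1745
robot.line_to([x,y,.12],D,velocity=.2); robot.line_to([x,y,.075],D,velocity=.1); robot.pause(.2)
print(robot.current_tool_pos(),robot.current_contact_force())
s=robot.line_to([x,y,.0575],D,velocity=.03,f_stop=5)
print(s,robot.current_tool_pos(),robot.current_contact_force(),robot.current_torque(),robot.current_time_s())
a=vision.grab_frame('side');b=vision.grab_frame('wrist')
f=lambda i,x,y,w,h,k:cv2.resize(i[y:y+h,x:x+w],(w*k,h*k),interpolation=cv2.INTER_CUBIC)
save(np.hstack([f(a,310,190,80,80,5),b[:,120:520]]),'p1')
```

```text
[ 0.56070979 -0.17455672  0.07588655] [-0.00638198  0.89463801 -0.21463569]
True [ 0.5598268  -0.17455029  0.06011981] [-0.25091973 -0.18959081  4.97534434] [0.01841539 0.18741227 0.02316341] 18.1167
```

View pics/p1.png

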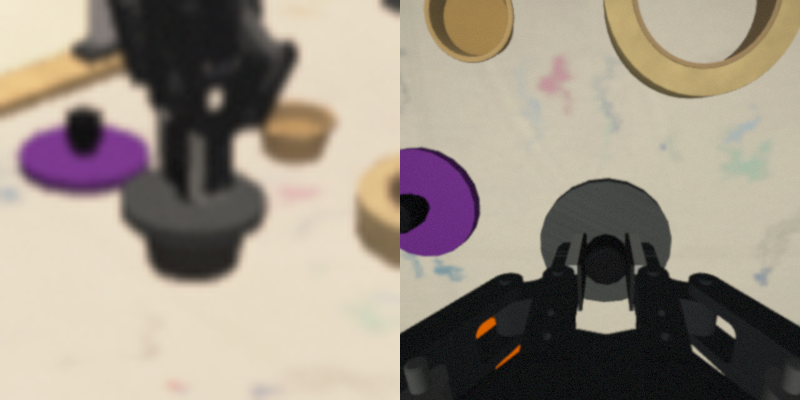

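Contact came at TCP z 0.0601, and seated was expected at 0.0603. The side view shows the lid level on the pot. Next: release, retreat clear and check.

Run:
```python
from h import *
D=[180,0,0]; p=np.array(robot.current_tool_pos())
fingers.gripper_to(1.0)
robot.line_to(p+[0,0,.12],D,velocity=.12)
robot.move_to([.46,-.174,.2],D); robot.pause(.2)
w=vision.grab_frame('wrist')
for d in recognise('pot_lid','wrist'): print(np.round(d['rect'],1),at_z(d['rect'][:2],'wrist',.037))
robot.move_to([.36,-.33,.3],D); robot.pause(.2)
a=vision.grab_frame('side');t=vision.grab_frame('top')
print(robot.current_time_s())
f=lambda i,x,y,w,h,k:cv2.resize(i[y:y+h,x:x+w],(w*k,h*k),interpolation=cv2.INTER_CUBIC)
save(np.vstack([np.hstack([f(a,310,190,80,50,5),f(a,265,135,100,63,4)[:250]]),np.hstack([cv2.resize(w,(400,250)),cv2.resize(t,(400,250))])]),'f1')
```

```text
[511.8 235.8  66.8  60. ] [ 0.40523711 -0.37813872  0.037     ]
[208.2  71.2  70.1  76.6] [ 0.57108112 -0.06430865  0.037     ]
[245.3 186.1  70.6  64.9] [ 0.46070944 -0.09144079  0.037     ]
[326.2  82.1  74.8  85.8] [ 0.5609287  -0.17440821  0.037     ]
21.9667
```

View pics/f1.png

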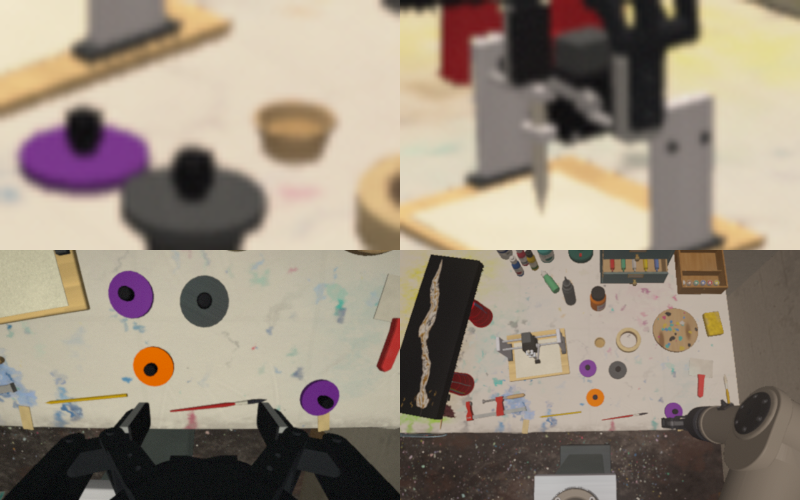

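The final views show the lid level and centred on the pot at (0.561,-0.174). The lever is up, the bystanders have not moved, and the robot is clear. I'll hand it in.

```bash
python3 -c "
from h import *
print(workorder.close_job(), robot.current_time_s())"
```

```text
the job is handed in; nothing more can be done
the job is handed in; nothing more can be done
```

I handed the job in after about 22 s of robot time: the pen-lift lever is up at its stop, and the dark steel lid sits level on the paint pot, judging by the camera views and the contact height and force; I saw nothing else on the bench moved.

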